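# Discard the reject vial into the capped jar

### The job

Unscrew the captive cap of the leaning amber discard jar until it springs fully open on its hinge. Then take the reject vial, the one with an upright fin on its cap, out of the four-vial rack and lower it foot first through the jar's mouth before you let go, so that it ends up down in the jar. Leave the other vials standing in the rack, do not knock the dish, bottle or beaker about, and leave the jar open.

Things in the scene. Friction and masses are not known exactly. Their poses are not given: they have to be found in the camera images.
- cap (a joint): Turn (rad) of the jar's screw cap about the jar's axis: 0 to 3.0 (end stop). Starts at 0 to 0.3 (screwed down) and grows counter-clockwise seen from above the cap (unscrewing). Thread drag about 0.15 N m. The thread lets go of the neck between 2.4 and 2.7; before that the cap cannot lift. It does not rise as it turns.
- lid (a joint): Opening angle (rad) of the steel arm that carries the cap: 0 closed on the jar, 2.1 fully open (end stop). A spring (about 0.2 N m) swings it open by itself in about 1 s once the thread has let go and the fingers leave the cap; it then stays open, standing behind the mouth.
- mouth (a point): Centre of the mouth (rim plane) of the amber discard jar, fixed in a raised aluminium cradle and leaning 25 deg from vertical towards its front, roughly towards the robot. z: out of the mouth along the jar's axis; x: towards the hinge, away from the robot; y: along the hinge. Jar 55 mm outside, 48 mm inside diameter, inner floor at z -115 mm. With the lid open, arm and cap lie at x > 35 mm.
- cap_top (a point): Centre of the top of the closed cap, on the jar's axis, 6 mm above the mouth; axes as mouth. It is fixed to the jar: it does not turn or swing with the cap. Cap: white, round, ribbed, 62 mm diameter, side from z -24 to 0 mm; hold it by its side. A pivot and the arm lie on top of it, up to z +7 mm.
- hinge (a point): Middle of the lid arm's hinge axis (along y), behind the jar; axes as mouth, where it lies at x +42, z -18 mm. Fixed. The 14 mm wide steel arm rises here and runs over the cap to its centre, so each finger must stay at least 45 deg round the cap from it: the closing line can swing at most from 45 deg one side of y to 45 deg the other. One grasp is not enough: regrasp.
- reject: The reject vial: straight clear vial with blue cap, 20 mm diameter and 104 mm long, like the others, but with an upright fin (18 x 4 mm, 12 mm high, x by y) on top of its cap. Origin: centre of its foot; z up along the vial. The cap, 26 mm high, is from z 78 to 104 mm, the fin up to 116 mm. 20 to 45 g. Stands loosely in any one of the rack's four holes.
- rack: White block 60 x 190 x 50 mm (x, y, z) with four 22 mm holes 46 mm apart along its y, 40 mm deep (vials' feet 10 mm above the table). Origin: centre of its underside. Fixed.
- vial_a: A good vial, flat-topped blue cap, 20 mm diameter, 104 mm long, standing in the rack; origin: centre of its foot. To be left in its hole.
- vial_b: A good vial, flat-topped blue cap, 20 mm diameter, 104 mm long, standing in the rack; origin: centre of its foot. To be left in its hole.
- vial_c: A good vial, flat-topped blue cap, 20 mm diameter, 104 mm long, standing in the rack; origin: centre of its foot. To be left in its hole.
- reagent: Small closed amber bottle, 48 mm diameter, 100 mm high, standing loose behind; origin: centre of its underside. Bystander.
- beaker: Glass beaker, 66 mm diameter, 85 mm high, loose, to the left of the jar; origin: centre of its underside. Bystander.
- dish: Shallow glass dish, 60 mm diameter, 14 mm high, loose, between jar and rack; origin: centre of its underside. Bystander.
Mind the look-alikes: they are no part of the job. Leave any green or turquoise look-alike of the vial_a alone. Of the things that look like the part that bears cap, the larger one is meant.

How it is judged (in metres and radians):
On the way, in this order (a step that is already met when the one before it is completed fails the run):
1. the cap has been unscrewed and has sprung open (value of joint cap above 2.3 rad and value of joint lid above 1.9 rad), for 0.2 s.
2. the reject vial, still held by the fingers, has its foot inside the jar's mouth (z of reject in the frame of mouth below -0.02 m and x of reject in the frame of mouth between -0.026 and 0.026 m and y of reject in the frame of mouth between -0.026 and 0.026 m and contact force between the fingers and reject above 0.5 N), for 0.1 s.
At the end, for the whole second after the job is handed in: The reject vial lies at rest in the jar, its foot at least 90 mm below the rim and within 26 mm of the jar's axis in x and y; the lid arm is open beyond 1.9 rad; the three good vials are within 25 mm of their start and upright within 0.25 rad (z of reject in the frame of mouth below -0.09 m and x of reject in the frame of mouth between -0.026 and 0.026 m and y of reject in the frame of mouth between -0.026 and 0.026 m and linear speed of reject below 0.02 m/s and value of joint lid above 1.9 rad and distance of each of vial_a, vial_b, vial_c from where it was at the start of the episode below 0.025 m and angle between each of vial_a, vial_b, vial_c's own z axis and vertical below 0.25 rad); the robot touches nothing.
It fails at once if a good vial is pulled out of the rack or tipped (moved over 40 mm) (distance of any of vial_a, vial_b, vial_c from where it was at the start of the episode above 0.04 m).
It fails at once if the dish, bottle or beaker is knocked over or pushed more than 40 mm (distance of any of reagent, beaker, dish from where it was at the start of the episode above 0.04 m or angle between any of reagent, beaker, dish's own z axis and vertical above 0.5 rad).
It also fails if it takes over 62 s, if anything falls off the work surface, if the arm or the gripper's body presses on something with over 40 N, if the wrist force passes 120 N, or if a joint passes its speed limit or range.

### The arm

A 6-joint arm with a two-finger parallel gripper is mounted at the origin on the work surface. World frame = base frame: x ahead of the robot, y to its left, z up, the work surface at z = 0. Lengths are in mm, angles in rad, forces in N, time in s.
With the tool pointing down it reaches from about 275 to 750 mm from the base axis. Payload 10.2 kg.
Tool frame: the origin (TCP) lies midway between the tips of the shut fingers; the grasp point (between the pads) lies 19 mm behind it; z points along the fingers, y is the direction in which the jaws open and shut (so a half turn about z gives the same grasp; the last joint's range is limited). The gripper opens to 85 mm and grips with 20 to 120 N. Pads are 22 mm wide; open, the fingers measure 114 mm over their backs; the gripper's body (76 mm by 85 mm) begins 54 mm behind the grasp point. The pads swing forward as they close: fully open they stand 13 mm farther back than shut.
Start: joints at [-1.551, 0.313, 1.498, -0, 1.331, -0.223], TCP at [126.208, -509.61, 231.294] pointing down, gripper open.
Joint ranges: [-2.94, 2.94], [-0.97, 2.17], [0.19, 2.56], [-1.23, 4.37], [0.02, 3.11], [-2.88, 2.88]. Speed limits (rad/s): [2.39, 2.39, 3.01, 3.14, 3.14, 3.14].

### API

Orientations are given as a unit quaternion [w, x, y, z].
In Python, from rig import sense, optics, ctrl gives the robot as it stands.
- The arm moves only by the tool play_rows, never from a script. Its argument "plan" is a list of rows, each a list of 7 numbers: the shift along the world's x, y, z in mm, then the turn, a rotation vector about the world's x, y, z in rad, then the opening, from -1 (shut) to 1 (fully open), so that 0 is half open. A call has 1 to 5 rows; each row shifts and turns the pose as measured when the row begins; what a row does not reach is not made up. A row lasts 1/12 s, in which the tool goes at most 41.7 mm and 7.16 degrees, less where a joint would pass 70% of its speed; a pose out of reach is approached as far as the arm can. A call is refused whole if a number of a shift passes 41.7 or a number of a turn 0.125, either way. A call with a gripper value outside its range is refused whole. The fingers move at their own pace and stop on an object; "grip_force" is the grip in N (left out, the last holds). Time passes only in rows, so rows that do not move let the fingers close. It gives the time, the measured TCP pose, the force and the opening at its end, in the units of the state.
- sense(): the state, without advancing time (a new reading comes with each control period).
- optics.capture(name): name is "side" or "top" or "wrist"; returns a dict with "img" (420x560x3 uint8, blue, green, red), "fx", "fy", "cx", "cy" (pixels), "dist" ([k1, k2, p1, p2, k3] as OpenCV has them; the pictures are not rectified), "world_to_cam" (4x4, takes a point from world to camera coordinates). Camera axes: x right, y up, looking along -z (the intrinsics and any distortion apply to the point x, -y, -z); pixel columns grow to the right and rows downward; lengths in mm; the calibration is good to about 2 mm. A picture is of the moment at which its call begins. There is no depth.
- ctrl.finish_job(): hands the job in, once; it reports no verdict.
The state is a dict: "time_s": time; "joints": joint angles; "dq": joint speeds; "tau": joint torques, N m; "eef_pos": TCP position; "ee_rot": TCP orientation; "force": force on the tool from outside, world axes, zero at the start; "wrist_torque": the same for the moment, N m; "grip_width": opening from 0.0 (shut) to 1.0 (fully open).
Only numpy, scipy, OpenCV 4.12 (cv2) and the standard library are available. Lean on these libraries where they do the work, as an engineer would, in place of code of your own. Each camera call takes 0.05 s, during which the arm holds its last target. There are 200 camera calls.

## Working session

There is one attempt and no reset: what is moved stays moved. The work goes in short steps, Python scripts to look and compute and a tool call to move; the robot and the scene stay as the last step left them, time stands still between calls to the robot, and variables do not carry over. Pictures are saved under pics/ and viewed, about 8 in all and at most 12, crops included, and the job is handed in when it is done.

Besides the shell and the picture viewer there is one more tool, called after "Call:" as name(argument=value, ...), one argument or row to a line, values as JSON. play_rows: Moves the arm, as the interface text tells. Its arguments: {"type":"object","properties":{"plan":{"type":"array"},"grip_force":{"type":"number"}},"required":["plan"]}

```bash
ls; mkdir -p pics; python3 - <<'E'
from rig import sense, optics, ctrl
import cv2,numpy as np
print(sense())
for n in("side","top"):
    c=optics.capture(n); cv2.imwrite(f"pics/{n}0.png",c["img"]); np.save(f"pics/{n}0.npy",c,allow_pickle=True)
    print(n,c["fx"],c["fy"],c["cx"],c["cy"],c["dist"]); print(np.round(c["world_to_cam"],3))
E
```

```text
pics
{'time_s': 0.0, 'joints': array([-1.55142833e+00,  3.13445617e-01,  1.49846838e+00,  7.91111926e-06,
        1.33100221e+00, -2.23408166e-01]), 'dq': array([-0.00039944,  0.00153958, -0.00081618,  0.000682  , -0.00057936,
       -0.00227931]), 'tau': array([ 3.89891080e-03, -4.12270260e+01, -2.59735912e+01,  2.81105980e-05,
        4.24543963e-03,  8.22583047e-06]), 'eef_pos': array([ 126.18974546, -509.33163044,  230.72554117]), 'ee_rot': array([-6.57944505e-04,  9.92641406e-01,  1.21089229e-01,  7.12192401e-05]), 'force': array([ 0.0335698 ,  0.39226988, -0.38520673]), 'wrist_torque': array([-0.02076429,  0.0195756 , -0.00979368]), 'grip_width': 0.999761511089886}
side 458.3660558033999 458.3660558033999 274.6308748026703 205.75646156173426 [0.0015397 0.        0.        0.        0.       ]
[[ 9.14000e-01 -4.05000e-01 -1.30000e-02 -4.93255e+02]
 [ 2.29000e-01  4.91000e-01  8.41000e-01 -2.45898e+02]
 [-3.35000e-01 -7.71000e-01  5.41000e-01 -8.20904e+02]
 [ 0.00000e+00  0.00000e+00  0.00000e+00  1.00000e+00]]
top 419.9081102040752 419.9081102040752 280.2489169754029 208.94167332610056 [-0.06589495  0.          0.          0.          0.        ]
[[-1.800000e-02 -1.000000e+00 -3.000000e-03  4.189500e+01]
 [ 9.960000e-01 -1.800000e-02  8.800000e-02 -5.744020e+02]
 [-8.800000e-02 -2.000000e-03  9.960000e-01 -1.210743e+03]
 [ 0.000000e+00  0.000000e+00  0.000000e+00  1.000000e+00]]
```

View pics/side0.png

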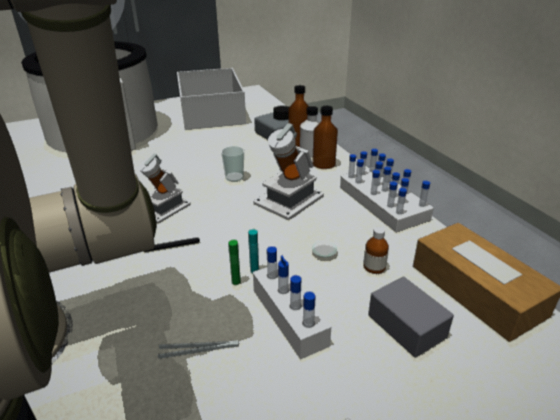

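View pics/top0.png

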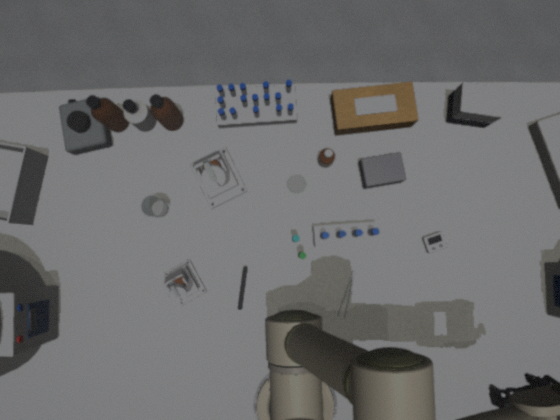

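Seen so far:
- **Jar:** the large amber jar is at side (287,150) and top (213,175). Its smaller look-alike is at side (160,180) and top (182,282).
- **Vials:** the four rack vials are at side (272,255), (283,265), (295,285), (309,300). The second one appears finned. The green and turquoise look-alikes are at side (235,260) and (253,250).

Next is a close crop of both.

```bash
python3 - <<'E'
import cv2,numpy as np
s=cv2.imread("pics/side0.png");t=cv2.imread("pics/top0.png")
f=lambda im,x,y,w,h,W,H:cv2.resize(im[y:y+h,x:x+w],(W,H),interpolation=cv2.INTER_CUBIC)
a=f(s,245,115,100,100,400,400); b=f(s,225,225,100,75,400,300)
c=f(t,180,135,75,75,400,300); c=cv2.convertScaleAbs(c,alpha=1.5); d=f(t,280,200,110,75,400,300);d=cv2.convertScaleAbs(d,alpha=1.5)
a=f(s,245,118,100,100,300,300)
a2=np.zeros((300,400,3),np.uint8);a2[:,:300]=a
cv2.imwrite("pics/m1.png",np.vstack([np.hstack([a2,b]),np.hstack([c,d])]))
E
```

```text
(no output)
```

View pics/m1.png

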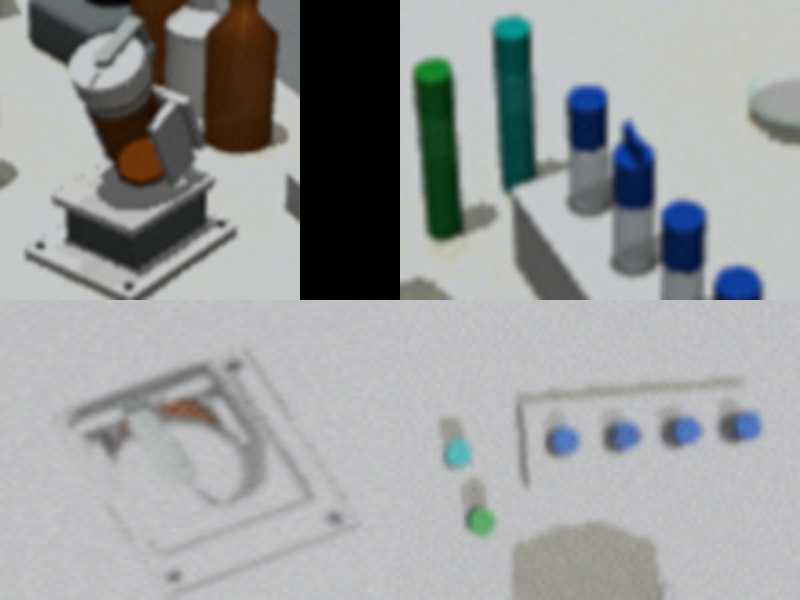

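The crop confirms the second vial from the left in the rack (side 283,265; top 341,233) has the fin, and the larger jar has the white cap and steel arm. Next I triangulate.

```bash
cat > h.py <<'E'
import numpy as np, cv2
def ray(c,p):
    K=np.array([[c["fx"],0,c["cx"]],[0,c["fy"],c["cy"]],[0,0,1]])
    u=cv2.undistortPoints(np.array([[p]],float),K,np.array(c["dist"],float))[0,0]
    T=c["world_to_cam"];R=T[:3,:3]
    d=R.T@np.array([u[0],-u[1],-1]);return -R.T@T[:3,3],d/np.linalg.norm(d)
def onz(c,p,z):
    o,d=ray(c,p);return o+d*(z-o[2])/d[2]
def tri(c1,p1,c2,p2):
    o1,d1=ray(c1,p1);o2,d2=ray(c2,p2)
    s=np.linalg.lstsq(np.c_[d1,-d2],o2-o1,rcond=None)[0]
    a,b=o1+s[0]*d1,o2+s[1]*d2;return (a+b)/2,np.linalg.norm(a-b)
def proj(c,P):
    q=c["world_to_cam"]@np.r_[P,1];K=np.array([[c["fx"],0,c["cx"]],[0,c["fy"],c["cy"]],[0,0,1]])
    return cv2.projectPoints(np.array([[q[0],-q[1],-q[2]]]),np.zeros(3),np.zeros(3),K,np.array(c["dist"],float))[0].ravel()
def load(n): return np.load(f"pics/{n}.npy",allow_pickle=True).item()
E
python3 - <<'E'
from h import *
np.set_printoptions(precision=1,suppress=True)
s,t=load("side0"),load("top0")
S=lambda x,y:(245+x/3,118+y/3); Tp=lambda x,y:(180+x/5.333,135+(y-300)/4)
print("cap",tri(s,S(108,62),t,Tp(187,478)))
for a,b in(((220,225),(235,365)),((128,287),(335,517)),((40,245),(175,577))): print("bolt",tri(s,S(*a),t,Tp(*b)),onz(t,Tp(*b),8),onz(s,S(*a),8))
for n,c in(("side",s),("top",t)):
    hsv=cv2.cvtColor(c["img"],cv2.COLOR_BGR2HSV)
    m=cv2.inRange(hsv,(105,120,60),(125,255,255))
    k,l,st,ce=cv2.connectedComponentsWithStats(m)
    for i in range(1,k):
        if st[i,4]>15:
            p=ce[i];print(n,p,st[i],onz(c,p,100 if n=="side" else 112))
wc=__import__("rig").optics.capture("wrist")
cv2.imwrite("pics/w0.png",wc["img"]);print(wc["fx"],wc["world_to_cam"])
E
```

```text
cap (array([642.4, 196.4, 191. ]), np.float64(6.463213933611938))
bolt (array([754.7, 198.4,  11.3]), np.float64(0.6478257580459661)) [755.2 199.    8. ] [757.8 203.1   8. ]
bolt (array([637.9, 142.5,  12. ]), np.float64(1.0151804047116586)) [637.9 143.    8. ] [640.9 147.8   8. ]
bolt (array([595. , 232.1,  13.5]), np.float64(2.6335755661845055)) [594.3 233.5   8. ] [599.4 240.    8. ]
side [374.2 151.7] [372 149   6   7  35] [918.4 194.9 100. ]
side [361.7 158.5] [357 151  10  16  83] [866.5 175.5 100. ]
side [378.5 165.3] [373 153  13  25 146] [884.3 125.6 100. ]
side [352.4 156.9] [350 154   6   7  36] [849.6 193.7 100. ]
side [388.2 166.3] [384 158  10  17  99] [903.  110.7 100. ]
side [406.8 172.5] [404 169   7   8  51] [924.8  64.4 100. ]
side [394.1 180.7] [390 172  10  18 103] [872.2  44.1 100. ]
side [403.6 186.7] [399 178  10  19 110] [875.2  11.8 100. ]
side [425.8 184.2] [422 181   8   8  48] [928.9  -1.1 100. ]
side [271.3 253.8] [267 247  10  16 118] [495.7 -86.7 100. ]
side [282.9 267.5] [278 256  10  21 155] [ 499.  -131.8  100. ]
side [295.2 283.6] [291 276  10  17 
[... 683 characters left out ...]
7 112. ]
top [278.5 107.1] [277 104   4   7  23] [854.5  31.5 112. ]
top [290.  106.3] [288 104   5   6  24] [856.2  -1.  112. ]
top [255.5 108.7] [254 106   4   6  22] [851.1  96.1 112. ]
top [220.8 111. ] [219 109   5   5  21] [846.8 193.7 112. ]
top [232.1 110.3] [230 108   5   6  24] [847.9 161.9 112. ]
top [374.7 231. ] [372 229   6   5  28] [ 502.3 -225.3  112. ]
top [358.2 232.2] [356 230   6   5  25] [ 499.9 -180.1  112. ]
top [324.7 235. ] [322 233   6   5  24] [494.1 -88.3 112. ]
top [341.6 233.7] [339 232   6   5  20] [ 496.8 -134.3  112. ]
303.0621161170781 [[   0.2   -1.    -0.  -525.2]
 [   0.9    0.2   -0.3   43.1]
 [   0.3    0.1    0.9 -381.7]
 [   0.     0.     0.     1. ]]
```

Measured:
- **Reject vial:** about (498,-133), with 46 mm spacing between vials as given.
- **Jar:** yaw about 25.6° from the bolts, cap top near (642,196,190).

I'll compute the look pose above the cap on the jar's axis.

```bash
cat >> h.py <<'E'
from scipy.spatial.transform import Rotation as Ro
def jarR(yaw):
    l=np.radians(25);h=np.array([np.cos(yaw),np.sin(yaw),0]);Z=np.array([0,0,1.])
    z=np.cos(l)*Z-np.sin(l)*h;x=np.cos(l)*h+np.sin(l)*Z
    return np.c_[x,np.cross(z,x),z]
def tool(J,a):  # tool pointing down jar axis; closing line turned a rad from -y, ccw about jar z
    y=Ro.from_rotvec(a*J[:,2]).apply(-J[:,1]);z=-J[:,2];return np.c_[np.cross(y,z),y,z]
def cur(s=None):
    if s is None:
        from rig import sense; s=sense()
    q=s["ee_rot"];return s["eef_pos"],Ro.from_quat([q[1],q[2],q[3],q[0]]).as_matrix()
def delta(P,R):
    p,r=cur();return P-p,Ro.from_matrix(R@r.T).as_rotvec()
E
python3 - <<'E'
from h import *
np.set_printoptions(precision=3,suppress=True)
J=jarR(np.radians(25.6));cap=np.array([642,196,190])
P=cap+J@[-0,0,190]
print(P,delta(P,tool(J,0)))
t=load("top0");print("beaker",onz(t,(158,207),40),"dish",onz(t,(296,183),7),"reag",onz(t,(327,157),90))
import rig
wc=rig.optics.capture("wrist");p,r=cur();T=wc["world_to_cam"];Rc=T[:3,:3].T
print("cam in tool",r.T@(-Rc@T[:3,3]-p),"axes",r.T@Rc)
E
```

```text
[569.585 161.305 362.198] (array([443.379, 670.715, 131.309]), array([ 0.147, -0.411,  0.201]))
beaker [585.872 389.728  40.   ] dish [654.104 -16.949   7.   ] reag [ 714.253 -103.031   90.   ]
cam in tool [  82.706    0.681 -143.639] axes [[-0.     0.946  0.324]
 [ 1.     0.     0.   ]
 [ 0.     0.324 -0.946]]
```

Call:
play_rows(
  plan=[
    [20,30,8,0.007,-0.019,0.009,1],
    [20,30,8,0.007,-0.019,0.009,1],
    [20,30,8,0.007,-0.019,0.009,1],
    [20,30,8,0.007,-0.019,0.009,1],
    [20,30,8,0.007,-0.019,0.009,1],
  ],
  grip_force=40,
)

```text
time_s: 0.62
eef_pos: [226.1, -356.1, 268.3]
ee_rot: [-0.016, 0.989, 0.141, 0.051]
force: [-0.2, 0.2, 0.7]
grip_width: 0.999
```

Call:
play_rows(
  plan=[
    [20,30,6,0.007,-0.019,0.009,1],
    [20,30,6,0.007,-0.019,0.009,1],
    [20,30,6,0.007,-0.019,0.009,1],
    [20,30,6,0.007,-0.019,0.009,1],
    [20,30,6,0.007,-0.019,0.009,1],
  ],
)

```text
time_s: 1.03
eef_pos: [329.0, -197.7, 299.9]
ee_rot: [-0.028, 0.981, 0.163, 0.103]
force: [1.5, -0.9, -0.5]
grip_width: 0.997
```

Call:
play_rows(
  plan=[
    [20,30,6,0.007,-0.019,0.009,1],
    [20,30,6,0.007,-0.019,0.009,1],
    [20,30,6,0.007,-0.019,0.009,1],
    [20,30,6,0.007,-0.019,0.009,1],
    [20,30,6,0.007,-0.019,0.009,1],
  ],
)

```text
time_s: 1.45
eef_pos: [431.6, -38.6, 332.1]
ee_rot: [-0.04, 0.97, 0.184, 0.154]
force: [1.0, -0.7, 0.2]
grip_width: 0.999
```

Call:
play_rows(
  plan=[
    [20,30,5,0.007,-0.019,0.009,1],
    [20,30,5,0.007,-0.019,0.009,1],
    [20,30,5,0.007,-0.019,0.009,1],
    [20,30,5,0.007,-0.019,0.009,1],
    [20,30,5,0.007,-0.019,0.009,1],
  ],
)

```text
time_s: 1.87
eef_pos: [534.5, 121.5, 359.1]
ee_rot: [-0.053, 0.955, 0.207, 0.206]
force: [-0.3, -0.4, 0.8]
grip_width: 1.0
```

```bash
python3 - <<'E'
from h import *
np.set_printoptions(precision=3,suppress=True)
J=jarR(np.radians(25.6));cap=np.array([642,196,190])
import rig
print(rig.sense()["time_s"],rig.sense()["joints"],delta(cap+J@[0,0,190],tool(J,0)))
E
```

```text
1.8667 [-0.097  0.077  1.515  0.241  1.191  0.998] (array([35.04 , 39.786,  3.103]), array([-0.011, -0.014,  0.017]))
```

Call:
play_rows(
  plan=[
    [18,20,2,-0.005,-0.007,0.008,1],
    [17,20,1,-0.005,-0.007,0.008,1],
    [0,0,0,0,0,0,1],
  ],
)

```text
time_s: 2.12
eef_pos: [571.9, 169.3, 362.0]
ee_rot: [-0.05, 0.951, 0.219, 0.212]
force: [-0.4, 0.7, -0.0]
grip_width: 0.999
```

```bash
python3 - <<'E'
from h import *
import rig
np.set_printoptions(precision=3,suppress=True)
J=jarR(np.radians(25.6));cap=np.array([642,196,190])
print(delta(cap+J@[0,0,190],tool(J,0)))
c=rig.optics.capture("wrist");np.save("pics/w1.npy",c,allow_pickle=True)
cv2.imwrite("pics/w1.png",c["img"])
for n,P in(("cap",cap),("hinge",cap+J@[42,0,-24])): print(n,proj(c,P))
E
```

```text
(array([-2.332, -7.954,  0.24 ]), array([-0.003,  0.001, -0.006]))
cap [280.858 191.567]
hinge [280.942 151.309]
```

View pics/w1.png

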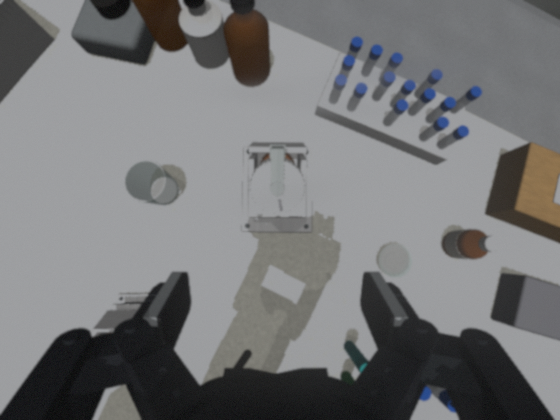

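The wrist view shows the jar square to the tool: cap near (278,190), arm up to (278,150), and the plate edges level. Now an enlarged crop for the cap centre.

```bash
python3 - <<'E'
from h import *
c=load("w1");g=c["img"][135:240,230:330]
g=cv2.resize(g,None,fx=5.7,fy=5.7,interpolation=cv2.INTER_CUBIC)
g=cv2.cvtColor(g,cv2.COLOR_BGR2GRAY);g=cv2.createCLAHE(4,(4,4)).apply(g)
cv2.imwrite("pics/w1c.png",g);print(g.shape)
E
```

```text
(598, 570)
```

View pics/w1c.png

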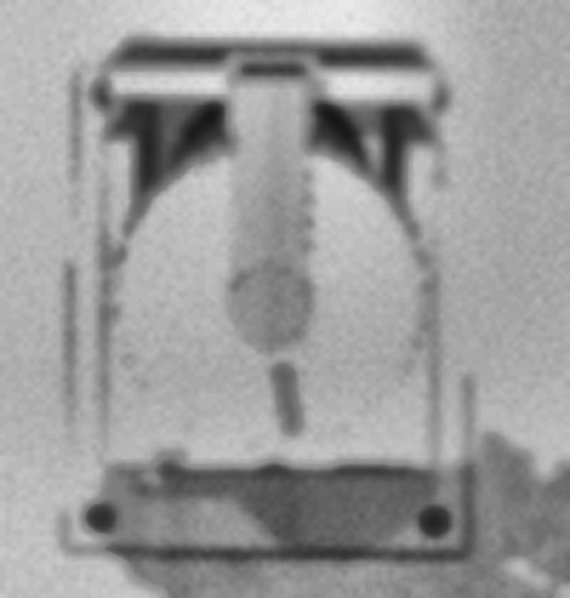

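```bash
python3 - <<'E'
from h import *
np.set_printoptions(precision=1,suppress=True)
c=load("w1");s=load("side0")
W=lambda x,y:(230+x/5.7-.5+.09,135+y/5.7-.5+.09)
b1,b2=onz(c,W(100,518),10),onz(c,W(434,520),10);print("bolts",b1,b2,np.degrees(np.arctan2(*(b2-b1)[:2][::-1]))+90)
print("piv tri",tri(c,W(270,306),s,(245+104/3,118+61/3)))
J=jarR(np.radians(25.6))
cap,_=tri(c,W(270,306),s,(245+104/3,118+61/3)); print("cap_top if pivot+7",cap-J@[0,0,7])
# assume pivot z+6; solve depth along ray using hinge bar 42mm behind: check over depth
o,d=ray(c,W(270,306))
for zz in (180,185,190,195,200,205):
    P=o+d*(zz-o[2])/d[2]; ct=P-J@[0,0,7]
    pr=[proj(c,ct+J@v) for v in((42,-30,-24+0),(42,30,-24),(0,31,0),(0,-31,0),(-31,0,0))]
    print(zz,ct,*[((p-np.array([229.6,134.6]))*5.7).round(0) for p in pr],proj(s,ct+J@[0,0,7]))
E
```

```text
bolts [594.3 233.7  10. ] [637.6 143.2  10. ] 25.57822651565988
piv tri (array([644.1, 201.4, 189.8]), np.float64(1.1563658740191365))
cap_top if pivot+7 [646.7 202.7 183.5]
180 [647.9 203.7 173.7] [411.  81.] [131.  79.] [121. 297.] [419. 299.] [269. 439.] [279.7 141.9]
185 [647.  203.3 178.7] [413.  77.] [129.  76.] [119. 297.] [421. 298.] [269. 441.] [279.4 140.1]
190 [646.1 202.9 183.7] [415.  74.] [127.  73.] [117. 297.] [423. 298.] [269. 443.] [279.2 138.3]
195 [645.3 202.5 188.7] [417.  71.] [125.  69.] [114. 297.] [425. 298.] [269. 445.] [278.9 136.5]
200 [644.4 202.1 193.7] [419.  68.] [123.  66.] [112. 296.] [428. 298.] [269. 447.] [278.6 134.7]
205 [643.5 201.7 198.7] [422.  64.] [121.  62.] [110. 296.] [430. 298.] [269. 449.] [278.3 132.8]
```

Cap_top is about (646,203,184): bolts, hinge rod, cap width and the side view agree to about 2 mm. Next I turn the closing line to −0.7 rad and descend.

```bash
cat >> h.py <<'E'
J=jarR(np.radians(25.6));CAP=np.array([646.2,202.8,183.7])
def to(z,a,x=0,y=0):
    np.set_printoptions(precision=3,suppress=True)
    p,r=cur();l=J.T@(p-CAP)
    print("local",l,"ang",np.round(Ro.from_matrix(r@tool(J,0).T).as_rotvec()@J[:,2],3),"delta",*delta(CAP+J@[x,y,z],tool(J,a)))
E
python3 -c "
from h import *
to(60,-.7);print(J)"
```

```text
local [  0.248   1.103 196.433] ang 0.004 delta [  52.273   23.822 -123.755] [ 0.265  0.13  -0.64 ]
[[ 0.817 -0.432 -0.381]
 [ 0.392  0.902 -0.183]
 [ 0.423  0.     0.906]]
```

Call:
play_rows(
  plan=[
    [7,3,-15,0.037,0.018,-0.09,1],
    [7,3,-15,0.037,0.018,-0.09,1],
    [7,3,-15,0.037,0.018,-0.09,0.8],
    [7,3,-16,0.037,0.018,-0.09,0.8],
    [7,3,-16,0.037,0.018,-0.09,0.8],
  ],
)

```text
time_s: 2.58
eef_pos: [605.9, 180.5, 286.1]
ee_rot: [-0.098, 0.975, -0.031, 0.196]
force: [0.2, 0.2, -0.0]
grip_width: 0.9
```

Call:
play_rows(
  plan=[
    [6,3,-16,0.037,0.018,-0.09,0.8],
    [6,3,-16,0.037,0.018,-0.09,0.8],
    [5,3,-14,0,0,0,0.8],
    [0,0,0,0,0,0,0.8],
  ],
)

```text
time_s: 2.92
eef_pos: [621.5, 185.9, 234.3]
ee_rot: [-0.115, 0.967, -0.138, 0.181]
force: [-1.1, -0.2, -0.8]
grip_width: 0.899
```

```bash
python3 -c "
from h import *
import rig
to(-36,-.7)
s=rig.sense();print(s['grip_width'],s['joints'],s['time_s'])
c=rig.optics.capture('wrist');cv2.imwrite('pics/w2.png',c['img'])"
```

```text
local [-5.367 -4.557 58.373] ang -0.728 delta [ 38.386  23.445 -83.263] [-0.002 -0.006  0.029]
0.8987657289658483 [0.048 0.369 1.475 0.198 0.903 1.811] 2.9167
```

View pics/w2.png

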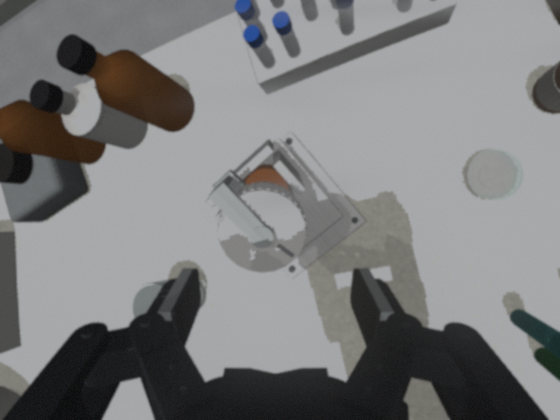

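The cap sits between the fingers with its pivot near (265,240), matching the computed offset. Descending.

Call:
play_rows(
  plan=[
    [10,7,-16,0,0,0.01,0.8],
    [9,6,-17,0,0,0.01,0.8],
    [7,4,-16,0,0,0.01,0.8],
    [6,3,-16,0,0,0,0.8],
    [0,0,0,0,0,0,0.8],
  ],
)

```text
time_s: 3.38
eef_pos: [655.4, 203.0, 177.4]
ee_rot: [-0.118, 0.968, -0.122, 0.185]
force: [-0.5, -0.3, -0.9]
grip_width: 0.9
```

```bash
python3 -c "
from h import *
to(-36,-.7)"
```

```text
local [ 4.952 -3.794 -9.305] ang -0.697 delta [  4.488   6.357 -26.287] [-0.001  0.007 -0.002]
```

Call:
play_rows(
  plan=[
    [1,3,-6,0,0,0,0.8],
    [2,2,-10,0,0,0,0.8],
    [2,1,-10,0,0.003,0,0.8],
    [0,0,0,0,0,0,0.8],
  ],
)

```text
time_s: 3.72
eef_pos: [661.3, 208.2, 154.8]
ee_rot: [-0.119, 0.968, -0.122, 0.186]
force: [-0.2, 0.3, -0.5]
grip_width: 0.904
```

```bash
python3 -c "
from h import *
to(-36,-.7)
import rig
c=rig.optics.capture('wrist');cv2.imwrite('pics/w3.png',c['img'])"
```

```text
local [  2.228  -1.682 -32.891] ang -0.697 delta [-1.363  1.212 -3.759] [-0.001  0.01  -0.002]
```

View pics/w3.png

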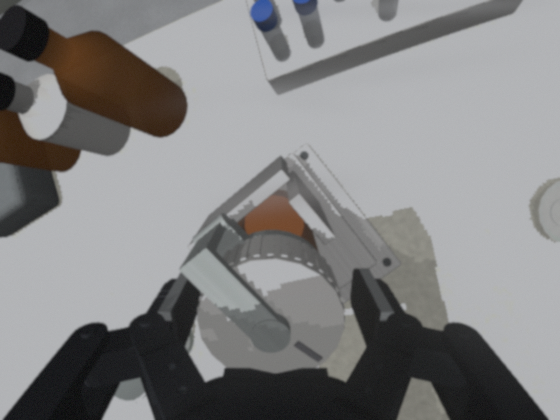

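The cap (x 197–345) is centred between the fingers (193–350), with the pivot at (270,332). I'll close and turn.

Call:
play_rows(
  plan=[
    [-1,1,-3,0,0.005,0,0.8],
    [0,0,0,0,0,0,-1],
    [0,0,0,0,0,0,-1],
    [0,0,0,0,0,0,-1],
    [0,0,0,0,0,0,-1],
  ],
  grip_force=30,
)

```text
time_s: 4.18
eef_pos: [660.3, 210.3, 155.1]
ee_rot: [-0.119, 0.968, -0.122, 0.185]
force: [2.8, 1.1, -4.3]
grip_width: 0.718
```

```bash
python3 -c "
from h import *
to(-36,-.7)"
```

```text
local [  2.342   0.635 -32.66 ] ang -0.698 delta [-0.367 -0.879 -4.017] [-0.003  0.008 -0.002]
```

Call:
play_rows(
  plan=[
    [0,0,0,-0.038,-0.018,0.091,-1],
    [0,0,0,-0.038,-0.018,0.091,-1],
    [0,0,0,-0.038,-0.018,0.091,-1],
    [0,0,0,-0.038,-0.018,0.091,-1],
    [0,0,0,-0.038,-0.018,0.091,-1],
  ],
)

```text
time_s: 4.6
eef_pos: [660.2, 210.4, 155.0]
ee_rot: [-0.071, 0.967, 0.131, 0.208]
force: [-0.2, 1.1, -1.1]
grip_width: 0.719
```

```bash
python3 -c "
from h import *
to(-34,.7)
import rig
print(rig.sense()['wrist_torque'])"
```

```text
local [  2.329   0.803 -32.762] ang -0.179 delta [-1.085 -1.41  -2.106] [-0.343 -0.162  0.793]
[ 0.055  0.241 -0.141]
```

Call:
play_rows(
  plan=[
    [0,0,0,-0.038,-0.018,0.091,-1],
    [0,0,0,-0.038,-0.018,0.091,-1],
    [0,0,0,-0.038,-0.018,0.091,-1],
    [0,0,0,-0.038,-0.018,0.091,-1],
    [0,0,0,-0.038,-0.018,0.091,-1],
  ],
)

```text
time_s: 5.02
eef_pos: [660.0, 210.5, 155.0]
ee_rot: [-0.016, 0.9, 0.378, 0.216]
force: [-0.3, 1.1, -1.1]
grip_width: 0.719
```

Call:
play_rows(
  plan=[
    [0,0,0,-0.038,-0.018,0.091,-1],
    [0,0,0,-0.038,-0.018,0.091,-1],
    [0,0,0,-0.038,-0.018,0.091,-1],
    [0,0,0,-0.016,-0.008,0.04,-1],
    [0,0,0,0,0,0,-1],
  ],
)

```text
time_s: 5.43
eef_pos: [659.9, 210.6, 154.9]
ee_rot: [0.022, 0.817, 0.535, 0.213]
force: [-0.6, 1.2, -1.4]
grip_width: 0.719
```

Call:
play_rows(
  plan=[
    [0,0,0,0,0,0,0.8],
    [0,0,0,0,0,0,0.8],
    [0,0,0,0,0,0,0.8],
  ],
)

```text
time_s: 5.68
eef_pos: [660.1, 210.4, 155.4]
ee_rot: [0.022, 0.818, 0.534, 0.214]
force: [-0.0, 0.1, 0.6]
grip_width: 0.902
```

```bash
python3 -c "
from h import *
to(-34,-.7,2,0.5)
import rig
print(rig.sense()['grip_width'],rig.sense()['joints'])"
```

```text
local [  2.39    0.835 -32.387] ang 0.707 delta [ 0.441 -0.16  -1.627] [ 0.523  0.257 -1.28 ]
0.9017002466725806 [0.079 0.539 1.433 0.232 0.781 0.36 ]
```

Call:
play_rows(
  plan=[
    [0,0,0,0.038,0.018,-0.091,0.8],
    [0,0,0,0.038,0.018,-0.091,0.8],
    [0,0,0,0.038,0.018,-0.091,0.8],
    [0,0,0,0.038,0.018,-0.091,0.8],
    [0,0,0,0.038,0.018,-0.091,0.8],
  ],
)

```text
time_s: 6.1
eef_pos: [660.7, 210.0, 156.3]
ee_rot: [-0.033, 0.928, 0.302, 0.216]
force: [0.0, 0.4, -0.3]
grip_width: 0.899
```

Call:
play_rows(
  plan=[
    [0,0,0,0.038,0.018,-0.091,0.8],
    [0,0,0,0.038,0.018,-0.091,0.8],
    [0,0,0,0.038,0.018,-0.091,0.8],
    [0,0,0,0.038,0.018,-0.091,0.8],
    [0,0,0,0.038,0.018,-0.091,0.8],
  ],
)

```text
time_s: 6.52
eef_pos: [661.3, 209.6, 157.2]
ee_rot: [-0.087, 0.974, 0.047, 0.204]
force: [0.6, -0.2, -0.1]
grip_width: 0.904
```

Call:
play_rows(
  plan=[
    [0,0,0,0.038,0.018,-0.091,0.8],
    [0,0,0,0.038,0.018,-0.091,0.8],
    [0,0,0,0.038,0.018,-0.091,0.8],
    [0,0,0,0.02,0.01,-0.05,0.8],
  ],
)

```text
time_s: 6.85
eef_pos: [661.7, 209.2, 158.0]
ee_rot: [-0.121, 0.965, -0.139, 0.186]
force: [0.6, -0.4, -0.6]
grip_width: 0.898
```

```bash
python3 -c "
from h import *
to(-34,-.7,2,0.5)"
```

```text
local [  4.287  -0.869 -30.4  ] ang -0.731 delta [-1.088  0.996 -4.229] [-0.013  0.007  0.03 ]
```

Call:
play_rows(
  plan=[
    [-1,1,-4,-0.012,0.007,0.01,0.8],
    [0,0,0,0,0,0,-1],
    [0,0,0,0,0,0,-1],
    [0,0,0,0,0,0,-1],
    [0,0,0,0,0,0,-1],
  ],
)

```text
time_s: 7.27
eef_pos: [660.7, 210.0, 154.4]
ee_rot: [-0.115, 0.967, -0.132, 0.183]
force: [-0.5, -0.7, 0.3]
grip_width: 0.717
```

Call:
play_rows(
  plan=[
    [0,0,0,-0.038,-0.018,0.091,-1],
    [0,0,0,-0.038,-0.018,0.091,-1],
    [0,0,0,-0.038,-0.018,0.091,-1],
    [0,0,0,-0.038,-0.018,0.091,-1],
    [0,0,0,-0.038,-0.018,0.091,-1],
  ],
)

```text
time_s: 7.68
eef_pos: [660.8, 210.3, 154.4]
ee_rot: [-0.066, 0.968, 0.122, 0.208]
force: [-0.9, -0.1, 0.7]
grip_width: 0.716
```

Call:
play_rows(
  plan=[
    [0,0,0,-0.038,-0.018,0.091,-1],
    [0,0,0,-0.038,-0.018,0.091,-1],
    [0,0,0,-0.038,-0.018,0.091,-1],
    [0,0,0,-0.038,-0.018,0.091,-1],
    [0,0,0,-0.038,-0.018,0.091,-1],
  ],
)

```text
time_s: 8.1
eef_pos: [660.6, 210.6, 154.7]
ee_rot: [-0.012, 0.902, 0.371, 0.218]
force: [-1.5, -0.6, 1.8]
grip_width: 0.719
```

Call:
play_rows(
  plan=[
    [0,0,0,-0.038,-0.018,0.091,-1],
    [0,0,0,-0.038,-0.018,0.091,-1],
    [0,0,0,-0.038,-0.018,0.091,-1],
    [0,0,0,0,0,0,-1],
  ],
)

```text
time_s: 8.43
eef_pos: [660.4, 210.9, 154.7]
ee_rot: [0.021, 0.831, 0.512, 0.217]
force: [-1.3, 1.6, 1.4]
grip_width: 0.715
```

```bash
python3 -c "
from h import *
to(-34,.7,2,0.5)
import rig
print(rig.sense()['wrist_torque'])"
```

```text
local [  2.488   1.167 -33.151] ang 0.656 delta [ 0.213 -0.637 -0.976] [-0.021 -0.007  0.039]
[0.01  0.284 0.254]
```

Call:
play_rows(
  plan=[
    [0,0,0,0,0,0,1],
    [0,0,0,0,0,0,1],
    [-6,-3,14,0,0,0,1],
    [-10,-5,22,0,0,0,1],
    [-13,-6,30,0,0,0,1],
  ],
)

```text
time_s: 8.85
eef_pos: [630.3, 195.7, 214.3]
ee_rot: [0.019, 0.835, 0.507, 0.212]
force: [0.7, 0.2, -0.8]
grip_width: 1.0
```

Call:
play_rows(
  plan=[
    [-15,-7,30,0,0,0,1],
    [-15,-7,30,0,0,0,1],
    [-15,-7,30,0,0,0,1],
    [-15,-7,30,0,0,0,1],
    [-10,-5,20,0,0,0,1],
  ],
)

```text
time_s: 9.27
eef_pos: [556.1, 160.7, 361.0]
ee_rot: [0.018, 0.839, 0.501, 0.213]
force: [-0.7, -0.5, -0.6]
grip_width: 1.003
```

```bash
python3 -c "
from h import *
import rig
to(100,0)
a=rig.optics.capture('wrist')['img'];c=rig.optics.capture('side');np.save('pics/side1.npy',c,allow_pickle=True)
b=cv2.resize(c['img'][90:230,210:350],(420,420),interpolation=cv2.INTER_CUBIC)
cv2.imwrite('pics/o1.png',np.hstack([cv2.resize(a,(375,281)),cv2.resize(b,(281,281))]))
cv2.imwrite('pics/side1.png',c['img'])"
```

```text
local [-15.203   0.983 202.664] ang 0.63 delta [ 51.979  23.814 -86.62 ] [ 0.238  0.108 -0.573]
```

View pics/o1.png

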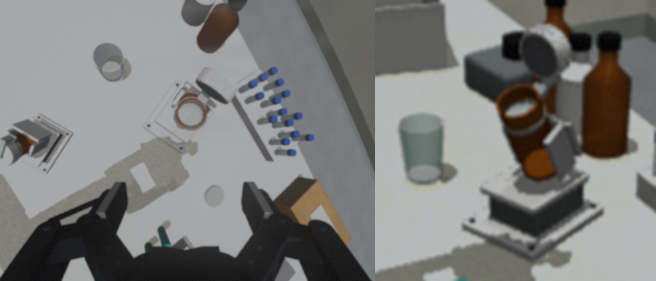

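The jar is open, with the cap and arm standing behind the mouth. The lid looks fully open and the bystanders are undisturbed. Next, the reject vial.

```bash
cat >> h.py <<'E'
def down(yaw):
    y=np.array([np.cos(yaw),np.sin(yaw),0]);z=np.array([0,0,-1.]);return np.c_[np.cross(y,z),y,z]
E
python3 -c "
from h import *
import rig
np.set_printoptions(precision=3,suppress=True)
print(delta(np.array([498,-133,200]),down(.055)))"
```

```text
(array([ -58.88 , -293.727, -162.418]), array([-0.291,  0.329,  0.539]))
```

Call:
play_rows(
  plan=[
    [-6,-29,-10,-0.03,0.034,0.056,1],
    [-6,-29,-12,-0.03,0.034,0.056,1],
    [-6,-29,-14,-0.03,0.034,0.056,1],
    [-6,-29,-16,-0.03,0.034,0.056,1],
    [-6,-29,-16,-0.03,0.034,0.056,1],
  ],
)

```text
time_s: 9.78
eef_pos: [525.3, 15.0, 293.7]
ee_rot: [0.008, 0.769, 0.631, 0.105]
force: [-0.1, -0.6, 0.9]
grip_width: 1.001
```

Call:
play_rows(
  plan=[
    [-6,-29,-18,-0.03,0.034,0.056,1],
    [-6,-29,-18,-0.03,0.034,0.056,1],
    [-6,-29,-18,-0.03,0.034,0.056,1],
    [-6,-29,-18,-0.02,0.025,0.04,1],
    [0,0,0,0,0,0,1],
  ],
)

```text
time_s: 10.2
eef_pos: [498.0, -109.6, 211.2]
ee_rot: [-0.007, 0.702, 0.712, 0.014]
force: [-0.1, 0.5, -0.7]
grip_width: 1.0
```

```bash
python3 -c "
from h import *
import rig
np.set_printoptions(precision=3,suppress=True)
print(delta(np.array([498,-133,200]),down(.055)))
c=rig.optics.capture('wrist');np.save('pics/w4.npy',c,allow_pickle=True);cv2.imwrite('pics/w4.png',c['img'])
print(proj(c,[498,-133,126]),proj(c,[498,-133,114]))"
```

```text
(array([  0.003, -23.413, -11.228]), array([-0.03 ,  0.01 ,  0.041]))
[274.511 247.278] [274.395 241.679]
```

View pics/w4.png

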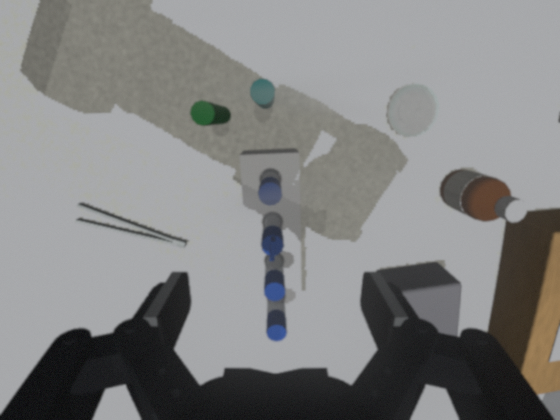

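The finned vial's cap is at (273,240), second from the turquoise end, and my estimate projects to (274,242). Going over it and down.

Call:
play_rows(
  plan=[
    [0,-12,-5,-0.015,0.005,0.02,1],
    [0,-11,-5,-0.015,0.005,0.02,1],
    [0,0,0,0,0,0,1],
  ],
)

```text
time_s: 10.5
eef_pos: [499.6, -130.1, 202.3]
ee_rot: [0.001, 0.689, 0.725, 0.002]
force: [-0.5, -0.3, 0.0]
grip_width: 1.003
```

```bash
python3 -c "
from h import *
import rig
np.set_printoptions(precision=3,suppress=True)
print(delta(np.array([497.5,-133,80]),down(.055)))"
```

```text
(array([  -2.116,   -2.866, -122.334]), array([-0.001,  0.004,  0.004]))
```

Call:
play_rows(
  plan=[
    [-1,-2,-20,0,0,0,1],
    [-1,-1,-30,0,0,0,1],
    [0,0,-30,0,0,0,1],
    [0,0,-27,0,0,0,1],
    [0,0,0,0,0,0,1],
  ],
)

```text
time_s: 10.92
eef_pos: [500.2, -129.8, 95.6]
ee_rot: [0.006, 0.69, 0.724, 0.005]
force: [-0.3, 0.1, -0.7]
grip_width: 0.997
```

```bash
python3 -c "
from h import *
import rig
np.set_printoptions(precision=3,suppress=True)
print(delta(np.array([497.5,-133,80]),down(.055)))"
```

```text
(array([ -2.741,  -3.234, -15.632]), array([0.001, 0.015, 0.008]))
```

Call:
play_rows(
  plan=[
    [-2,-3,-8,0,0.01,0.005,1],
    [-1,-1,-8,0,0.005,0,1],
    [0,0,0,0,0,0,1],
  ],
)

```text
time_s: 11.17
eef_pos: [498.7, -133.2, 81.5]
ee_rot: [0.001, 0.688, 0.726, 0.0]
force: [0.5, 0.6, 1.0]
grip_width: 1.0
```

```bash
python3 -c "
from h import *
import rig
np.set_printoptions(precision=3,suppress=True)
print(delta(np.array([497.5,-133,80]),down(.055)))"
```

```text
(array([-1.211,  0.218, -1.549]), array([0.002, 0.002, 0.002]))
```

Call:
play_rows(
  plan=[
    [-1,0,-1,0,0,0,-1],
    [0,0,0,0,0,0,-1],
    [0,0,0,0,0,0,-1],
    [0,0,0,0,0,0,-1],
    [0,0,0,0,0,0,-1],
  ],
  grip_force=25,
)

```text
time_s: 11.58
eef_pos: [499.6, -134.0, 84.3]
ee_rot: [0.005, 0.688, 0.725, 0.001]
force: [0.1, 0.1, -0.1]
grip_width: 0.3
```

Call:
play_rows(
  plan=[
    [0,0,0,0,0,0,-1],
    [0,0,0,0,0,0,-1],
    [0,0,5,0,0,0,-1],
    [0,0,10,0,0,0,-1],
    [0,0,0,0,0,0,-1],
  ],
)

```text
time_s: 12.0
eef_pos: [499.2, -134.0, 100.9]
ee_rot: [0.004, 0.688, 0.725, 0.001]
force: [-1.0, -0.2, 0.5]
grip_width: 0.228
```

The vial is held (19.4 mm). Lift, then go to a pose above the mouth, tilted along the jar's axis.

Call:
play_rows(
  plan=[
    [0,0,30,0,0,0,-1],
    [0,0,35,0,0,0,-1],
    [0,0,35,0,0,0,-1],
    [0,0,35,0,0,0,-1],
    [0,0,20,0,0,0,-1],
  ],
)

```text
time_s: 12.42
eef_pos: [496.5, -132.4, 260.3]
ee_rot: [0.001, 0.688, 0.725, 0.0]
force: [0.4, -0.5, -0.1]
grip_width: 0.223
```

```bash
python3 -c "
from h import *
import rig
to(160,0);print(rig.sense()['joints'])"
```

```text
local [-221.261 -237.651  187.64 ] ang 1.157 delta [ 88.694 306.015  68.459] [ 0.4   -0.235 -1.156]
[-0.489  0.267  1.483 -0.     1.39  -0.541]
```

Call:
play_rows(
  plan=[
    [7,20,14,0.033,-0.02,-0.096,-1],
    [7,25,12,0.033,-0.02,-0.096,-1],
    [7,26,10,0.033,-0.02,-0.096,-1],
    [7,26,8,0.033,-0.02,-0.096,-1],
    [7,26,6,0.033,-0.02,-0.096,-1],
  ],
)

```text
time_s: 12.83
eef_pos: [533.6, -8.4, 320.3]
ee_rot: [-0.015, 0.844, 0.528, 0.099]
force: [0.1, -0.2, -0.6]
grip_width: 0.228
```

Call:
play_rows(
  plan=[
    [7,26,6,0.033,-0.02,-0.096,-1],
    [7,26,4,0.033,-0.02,-0.096,-1],
    [7,26,4,0.033,-0.02,-0.096,-1],
    [7,26,2,0.033,-0.02,-0.096,-1],
    [7,26,0,0.033,-0.02,-0.096,-1],
  ],
)

```text
time_s: 13.25
eef_pos: [570.1, 127.7, 342.0]
ee_rot: [-0.034, 0.937, 0.289, 0.191]
force: [-0.6, -0.0, -0.5]
grip_width: 0.226
```

```bash
python3 -c "
from h import *
import rig
to(160,0);print(rig.sense()['joints'])"
```

```text
local [-24.711 -34.832 186.149] ang 0.15 delta [ 15.113  45.864 -13.256] [ 0.065 -0.018 -0.142]
[-0.069  0.186  1.425  0.213  1.2    0.859]
```

Call:
play_rows(
  plan=[
    [5,20,0,0.033,-0.009,-0.07,-1],
    [5,15,-5,0.032,-0.009,-0.07,-1],
    [3,6,-5,0,0,0,-1],
    [0,0,0,0,0,0,-1],
  ],
)

```text
time_s: 13.58
eef_pos: [582.5, 175.7, 333.8]
ee_rot: [-0.05, 0.952, 0.215, 0.214]
force: [0.4, -0.3, -0.6]
grip_width: 0.224
```

```bash
python3 -c "
from h import *
import rig
to(130,0)
c=rig.optics.capture('wrist');s=rig.optics.capture('side')
np.save('pics/w5.npy',c,allow_pickle=True);np.save('pics/s5.npy',s,allow_pickle=True)
p,r=cur()
for z in (73,): print('foot side',proj(s,p+r[:,2]*z),'mouth side',proj(s,CAP+J@[0,0,-6]),'mouth wrist',proj(c,CAP+J@[0,0,-6]),'foot wrist',proj(c,p+r[:,2]*z))
a=cv2.resize(c['img'][60:340,140:420],(400,400));b=cv2.resize(s['img'][70:190,230:350],(400,400),interpolation=cv2.INTER_CUBIC)
cv2.imwrite('pics/m5.png',np.hstack([a,b]))"
```

```text
local [  0.743   3.048 165.232] ang -0.003 delta [ 14.137   3.394 -32.245] [-0.006  0.005  0.002]
foot side [268.209 110.829] mouth side [280.717 142.082] mouth wrist [277.878 192.312] foot wrist [276.314 223.678]
```

View pics/m5.png

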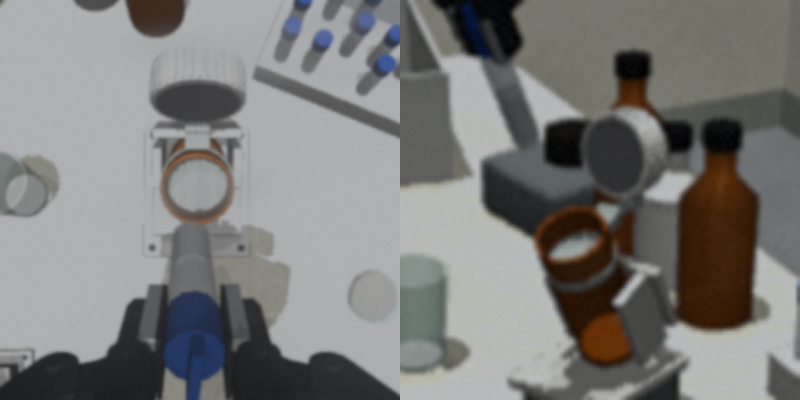

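The wrist view has the rim centre at (278,190) against a predicted (278,192). The side view agrees within 2 px, the vial's foot is where computed, and the lid is clearly open behind. Lowering along the jar's axis.

Call:
play_rows(
  plan=[
    [9,3,-22,-0.003,0.003,0,-1],
    [9,3,-22,-0.003,0.002,0,-1],
    [8,3,-20,0,0,0,-1],
    [0,0,0,0,0,0,-1],
  ],
)

```text
time_s: 14.02
eef_pos: [610.7, 179.0, 271.8]
ee_rot: [-0.045, 0.952, 0.216, 0.214]
force: [-0.6, -0.1, -1.5]
grip_width: 0.22
```

```bash
python3 -c "
from h import *
to(40,0)"
```

```text
local [-1.146 -6.139 97.762] ang 0.001 delta [ 20.299  16.533 -51.866] [0.005 0.006 0.002]
```

Call:
play_rows(
  plan=[
    [-1,6,0,0.003,0.003,0,-1],
    [5,3,-13,0.002,0.003,0,-1],
    [5,3,-13,0,0,0,-1],
    [5,3,-13,0,0,0,-1],
    [0,0,0,0,0,0,-1],
  ],
)

```text
time_s: 14.43
eef_pos: [626.7, 192.3, 235.8]
ee_rot: [-0.047, 0.952, 0.215, 0.214]
force: [0.6, -1.1, -0.2]
grip_width: 0.226
```

```bash
python3 -c "
from h import *
to(0,0)"
```

```text
local [ 1.941 -1.037 56.631] ang -0.001 delta [ 19.549  10.516 -52.145] [0.    0.006 0.002]
```

Call:
play_rows(
  plan=[
    [4,2,-12,0,0.003,0,-1],
    [5,3,-13,0,0.003,0,-1],
    [5,3,-13,0,0,0,-1],
    [4,2,-11,0,0,0,-1],
    [0,0,0,0,0,0,-1],
  ],
)

```text
time_s: 14.85
eef_pos: [646.9, 202.7, 185.6]
ee_rot: [-0.047, 0.952, 0.215, 0.213]
force: [-0.9, 0.6, -1.1]
grip_width: 0.225
```

```bash
python3 -c "
from h import *
import rig
to(-4,0)
c=rig.optics.capture('wrist');s=rig.optics.capture('side')
a=cv2.resize(c['img'][60:340,140:420],(400,400));b=cv2.resize(s['img'][90:190,240:340],(400,400),interpolation=cv2.INTER_CUBIC)
cv2.imwrite('pics/m6.png',np.hstack([a,b]))"
```

```text
local [ 1.317 -0.402  1.471] ang -0.001 delta [ 0.835  0.846 -5.515] [0.    0.004 0.002]
```

View pics/m6.png

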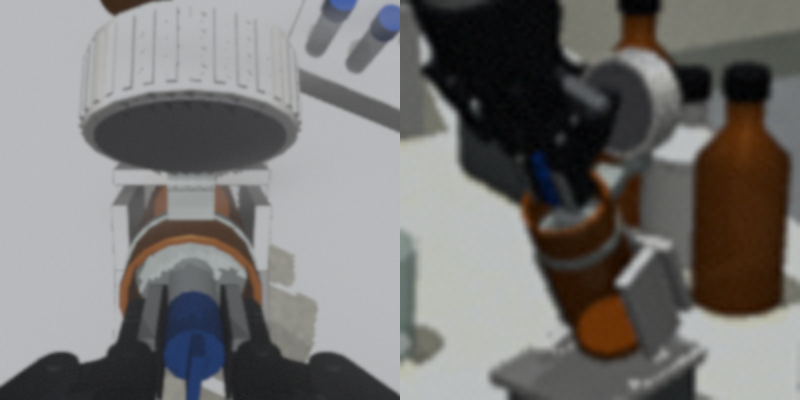

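The vial is well inside the mouth (foot about −65 mm), with the fingers above the rim. Releasing, then retreating along the axis.

Call:
play_rows(
  plan=[
    [0,0,0,0,0,0,-0.1],
    [0,0,0,0,0,0,-0.1],
    [0,0,0,0,0,0,-0.1],
    [0,0,0,0,0,0,-0.1],
    [0,0,0,0,0,0,-0.1],
  ],
)

```text
time_s: 15.37
eef_pos: [648.0, 202.4, 191.8]
ee_rot: [-0.047, 0.951, 0.215, 0.217]
force: [-0.5, 0.1, 0.3]
grip_width: 0.445
```

Call:
play_rows(
  plan=[
    [-6,-3,14,0,0,0,-0.1],
    [-10,-5,22,0,0,0,-0.1],
    [-13,-6,30,0,0,0,-0.1],
    [-14,-7,30,0,0,0,-0.1],
    [-14,-7,30,0,0,0,-0.1],
  ],
)

```text
time_s: 15.78
eef_pos: [587.0, 173.7, 314.6]
ee_rot: [-0.048, 0.952, 0.216, 0.211]
force: [0.7, 0.6, 0.3]
grip_width: 0.45
```

Call:
play_rows(
  plan=[
    [-10,-5,20,0,0,0,0.2],
    [0,0,0,0,0,0,0.2],
    [0,0,0,0,0,0,0.2],
    [0,0,0,0,0,0,0.2],
  ],
)

```text
time_s: 16.12
eef_pos: [576.1, 167.8, 344.3]
ee_rot: [-0.046, 0.951, 0.215, 0.217]
force: [-0.4, -0.1, -0.1]
grip_width: 0.6
```

```bash
python3 -c "
from h import *
import rig
to(150,0)
c=rig.optics.capture('wrist');s=rig.optics.capture('side')
a=cv2.resize(c['img'][90:290,180:380],(400,400));b=cv2.resize(s['img'][100:330,200:430],(400,400),interpolation=cv2.INTER_CUBIC)
cv2.imwrite('pics/m7.png',np.hstack([a,b]))
t=rig.optics.capture('top')
for n,o,k in(('side',load('side0'),s),('top',load('top0'),t)):
  m=cv2.inRange(cv2.cvtColor(k['img'],cv2.COLOR_BGR2HSV),(105,120,60),(125,255,255));_,_,st,ce=cv2.connectedComponentsWithStats(m)
  print(n,[ce[i].round(1).tolist() for i in range(1,len(st)) if st[i,4]>12 and ce[i][1]>(205 if n=='side' else 200)])
"
```

```text
local [ -3.121  -1.251 178.658] ang 0.0 delta [ 12.933   7.584 -24.654] [0.    0.013 0.002]
side [[271.1, 253.7], [295.0, 283.5], [308.8, 300.0]]
top [[374.8, 231.0], [358.2, 232.2], [324.7, 234.9], [18.3, 307.5]]
```

View pics/m7.png

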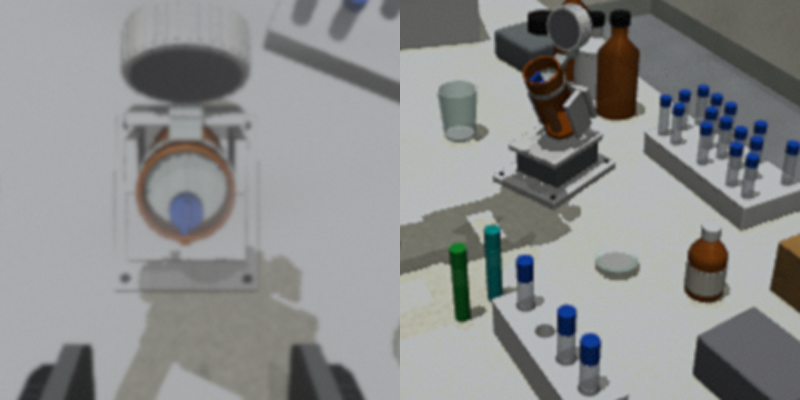

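```bash
python3 -c "
import rig;print(rig.ctrl.finish_job())"
```

```text
the job is handed in; nothing more can be done
None
```

The job is handed in at about 16 s of robot time; the hand-in reports no verdict, so the result below rests on my own checks.

**What I did:** I unscrewed the larger jar's cap in two grasps, about 2.8 rad in total, and the lid sprang open when the fingers left it. I then took the finned vial from the rack's second hole and lowered it along the jar's axis, foot about 65 mm inside the mouth. I let go there and backed the arm off.

**What the last checks showed:**
- **Reject vial:** the wrist and side views show it inside the mouth, its blue cap within the rim and leaning on the front wall. I did not measure its foot depth directly.
- **Lid:** it stands open behind the mouth. I judged this from the pictures, because the joint values cannot be read.
- **Good vials:** all three are within about 0.5 px of where they started in the side and top views.
- **Bystanders:** the dish, bottle and beaker look undisturbed.
- **Robot:** the arm is clear of everything, and the reported wrist force stayed around 5 N or less.

No check failed. The only disagreement was about 2 px in the position of the jar's mouth between my estimate and the pictures.

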